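Close the red chilli jar in a noodle-shop kitchen

ROBOT

A 6-joint arm with a two-finger parallel gripper is mounted at the origin on the work surface. World frame = base frame: x ahead of the robot, y to its left, z up, the work surface at z = 0. Lengths are in m, angles in rad, forces in N, time in s.
With the tool pointing down it reaches from about 0.35 to 0.775 m from the base axis. Payload 5.5 kg.
Tool frame: the origin (TCP) lies at the very end of the fingers, on their centre line; the grasp point (between the pads) lies 19 mm behind it; x points along the fingers, y is the direction in which the jaws open and shut, and the axes are right-handed (so a half turn about x gives the same grasp; the last joint's range is limited). The gripper opens to 85 mm and grips with 20 to 120 N. Pads are 22 mm wide; open, the fingers measure 114 mm over their backs; the gripper's body (76 mm by 85 mm) begins 54 mm behind the grasp point. The pads swing forward as they close: fully open they stand 13 mm farther back than shut.
Start: joints at [1.016, 0.313, 0.046, 1.304, 0, 1.431], TCP at [0.232, 0.526, 0.231] pointing down, gripper open.
Joint ranges: [-2.76, 2.76], [-0.86, 1.69], [-1.03, 1.26], [-2.2, 2.34], [-1.47, 1.5], [-3.14, 3.14]. Speed limits (rad/s): [2.57, 2.57, 3.14, 3.14, 3.14, 3.14].

INTERFACE

Orientations are given as a unit quaternion [w, x, y, z].
In Python, from workcell import env gives the robot as it stands.
- The arm moves only by the tool drive_tool, never from a script. Its argument "plan" is a list that holds one entry, the list of rows, each a list of 7 numbers: the shift along the tool's x, y, z in cm, then the turn, a rotation vector about the tool's x, y, z in degrees, then the opening, from 0 (shut) to 1 (fully open). In form: [[[tx, ty, tz, wx, wy, wz, fingers], ...]]. A call has exactly 5 rows; each row shifts and turns the commanded pose from where the row before left it, along the tool's axes as they then stand; what a row does not reach is not made up. A row lasts 1/12 s, in which the tool goes at most 41.7 mm and 7.16 degrees, less where a joint would pass 70% of its speed; a pose out of reach is approached as far as the arm can. A call with a gripper value outside its range is refused whole. The fingers move at their own pace and stop on an object; "squeeze" is the grip in N (left out, the last holds). Time passes only in rows, so rows that do not move let the fingers close, or fill a call up. It gives the time, the measured TCP pose, the force and the opening at its end, in the units of the state.
- env.get_state(): the state, without advancing time (a new reading comes with each control period).
- env.read_camera(name): name is "scene" or "side" or "wrist"; returns the picture (480x640x3 uint8, red, green, blue); there is no depth.
- env.camera_model(name): a dict with "camera_matrix" (3x3 intrinsics, pixels), "camera_from_world" (4x4, takes a point from world to camera coordinates); the wrist camera has in their place "T_tool_cam" (4x4, takes a point from camera to tool coordinates, whose origin is the TCP and whose axes are the tool frame's). Camera axes: x right, y down, z forward; pixel columns grow to the right and rows downward; lengths in m; the calibration is good to about 2 mm. A picture is of the moment at which its call begins: read the wrist's pose just before it. camera_model takes no time and is no camera call.
- env.hand_in(): hands the job in, once; it reports no verdict.
The state is a dict: "clock": time; "joint_pos": joint angles; "qvel": joint speeds; "tau": joint torques, N m; "tcp_pos": TCP position; "orientation": TCP orientation; "wrist_force": force on the tool from outside, world axes, zero at the start; "ft_torque": the same for the moment, N m; "finger_gap": finger opening in m.
Only numpy, scipy, OpenCV 4.12 (cv2) and the standard library are available. Lean on these libraries where they do the work, as an engineer would, in place of code of your own. Each camera call takes 0.05 s, during which the arm holds its last target.

TASK

The white cap of the red jar is only resting on top of its thread. Without lifting it off, turn it backwards (anticlockwise) until its bar lines up with the white marks on the jar and the cap drops into the thread, then screw it down clockwise until it is fully closed and let go. Leave the white bowl and the brown sauce bottle where they stand.

Things in the scene. Friction and masses are not known exactly. Their poses are not given: they have to be found in the camera images.
- cap_grip (a point): Centre of the black bar (60 long, 14 wide, 22 high) atop the red jar's loose white cap (72 across, 90 g). x along the bar, z up; a half turn is the same. The cap's flat top is 11 below. Heights over the counter: 134.5 at the start, 123.5 dropped, 118.5 closed. Start: bar 46 to 69 deg clockwise (from above) of the white marks. Held, it drops only if pressed lightly. Sideways play 2 to 3. (mm)
- jar_red: Red jar, fixed, 108 wide (holder 117), shoulder 80 high; origin at its underside on the axis, z up. x runs through two white shoulder marks: with the bar along them (within 13 deg) the cap can drop 11 into the thread. Turned clockwise from there it sinks 5 more over 60 deg; firm stop at 80 deg. Green and yellow jars alike, caps closed, 130 or more away centre to centre. (mm)
- bowl: A loose white bowl, 116 mm across and 55 mm high; origin at the centre of its underside. A bystander.
- sauce_bottle: A loose brown sauce bottle with a red cap, 56 mm across and 160 mm high; origin at the centre of its underside. A bystander.
There are look-alikes about, which are no part of the job. There is more than one size of the part that bears cap_grip; the job needs the smaller. Of the things shaped like the jar_red, the red one is meant.

How it is judged:
On the way:
1. the cap has been turned back to the white marks and has dropped into the thread (z of cap_grip in the frame of jar_red below 0.1265 m and angle between the x axis of cap_grip and the x axis of jar_red, either way round below 0.4 rad), for 0.1 s.
At the end, for the whole second after the job is handed in: The cap is screwed down on the red jar: turned at least 63 degrees clockwise of the white marks, within 2.5 mm of its lowest height, within 6 mm of the jar's axis, level within 7 degrees, and let go (z of cap_grip in the frame of jar_red below 0.121 m and horizontal distance between cap_grip and jar_red below 0.006 m and angle between the x axis of cap_grip and the x axis of jar_red, either way round above 1.1 rad and angle between cap_grip's own z axis and vertical below 0.12 rad); the robot touches nothing.
It fails at once if the cap is lifted off the neck (more than 10 mm above where it rested) (z of cap_grip in the frame of jar_red above 0.1445 m).
It fails at once if the bowl or the sauce bottle is moved by more than 30 mm (distance of any of bowl, sauce_bottle from where it was at the start of the episode above 0.03 m).
It also fails if it takes over 40 s, if anything falls off the work surface, if the arm or the gripper's body presses on something with over 40 N, if the wrist force passes 120 N, or if a joint passes its speed limit or range.

## Working session

There is one attempt and no reset: what is moved stays moved. The work goes in short steps, Python scripts to look and compute and a tool call to move; the robot and the scene stay as the last step left them, time stands still between calls to the robot, and variables do not carry over. Pictures are saved under pics/ and viewed, and the job is handed in when it is done.

Besides the shell and the picture viewer there is one more tool, called after ">>>" as name([rows], argument=value, ...), one row to a line, values as JSON. drive_tool: Moves the arm, as the interface text tells. Its arguments: {"type":"object","properties":{"plan":{"type":"array","items":{"type":"array","items":{"type":"array","items":{"type":"number"}}}},"squeeze":{"type":"number"}},"required":["plan"]}

```bash
mkdir -p pics; ls; cat > h.py <<'E'
from workcell import env
import numpy as np,cv2
def save(n,f):
    im=env.read_camera(n); cv2.imwrite('pics/'+f,im[:,:,::-1]); return im
E
python3 - <<'E'
from h import *
print(env.get_state())
for n in ['scene','side','wrist']:
    save(n,n+'0.png'); print(n,env.camera_model(n))
E
```

```text
pics
{'clock': 0.0, 'joint_pos': array([1.01639014e+00, 3.14001760e-01, 4.49793009e-02, 1.30362109e+00,
       1.36142040e-05, 1.43118060e+00]), 'qvel': array([ 1.33508072e-03,  1.00126626e-03,  3.30673798e-05,  2.65091191e-04,
        4.58104990e-04, -2.22200554e-03]), 'tau': array([ 6.83371491e-04, -4.80623245e+01,  2.98535031e+01,  1.92156021e-02,
       -5.70154884e-05,  1.73027229e-05]), 'tcp_pos': array([0.23146108, 0.52578856, 0.23040825]), 'orientation': array([ 0.69172697,  0.14498894,  0.69218024, -0.14621399]), 'wrist_force': array([-0.43195172,  0.41643891,  0.30683821]), 'ft_torque': array([0.02533433, 0.0441486 , 0.0380075 ]), 'finger_gap': 0.08531226378134932}
scene {'camera_matrix': array([[584.41795453,   0.        , 317.97945649],
       [  0.        , 584.41795453, 244.56796813],
       [  0.        ,   0.        ,   1.        ]]), 'camera_from_world': array([[-0.31500372,  0.94900695,  0.01258807,  0.20685745],
       [ 0.68500386,  0.2365135 , -0.68907987, -0.28986998],
       [-0.65691884, -0.20843985, -0.72457606,  1.90750698],
       [ 0.        ,  0.        ,
[... 309 characters left out ...]
, -0.61156435, -0.67784101,  0.28155   ],
       [ 0.36074043,  0.57403884, -0.73508213,  1.10197178],
       [ 0.        ,  0.        ,  0.        ,  1.        ]])}
wrist {'camera_matrix': array([[397.64819789,   0.        , 317.89405806],
       [  0.        , 397.64819789, 243.92288145],
       [  0.        ,   0.        ,   1.        ]]), 'T_tool_cam': array([[-7.97763909e-04, -2.73998687e-01,  9.61729735e-01,
        -1.44050016e-01],
       [ 9.99999676e-01, -3.23089894e-04,  7.37460243e-04,
        -8.45333725e-04],
       [ 1.08662020e-04,  9.61730012e-01,  2.73998856e-01,
        -6.81987029e-02],
       [ 0.00000000e+00,  0.00000000e+00,  0.00000000e+00,
         1.00000000e+00]])}
```

View pics/scene0.png

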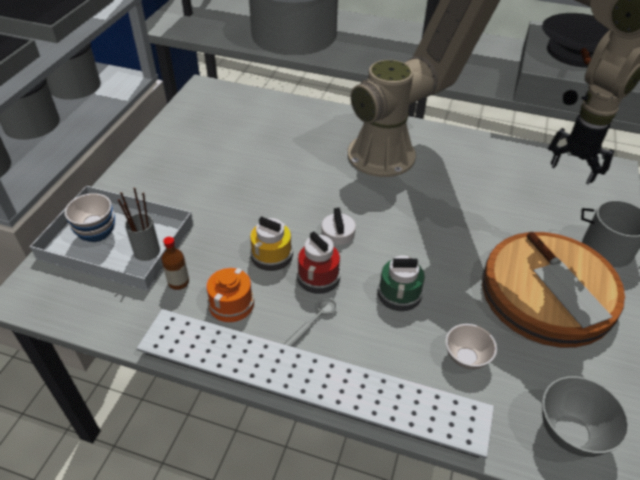

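View pics/side0.png

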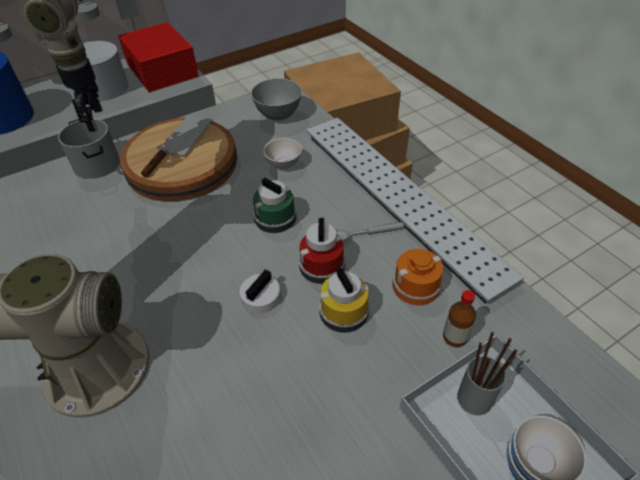

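View pics/wrist0.png

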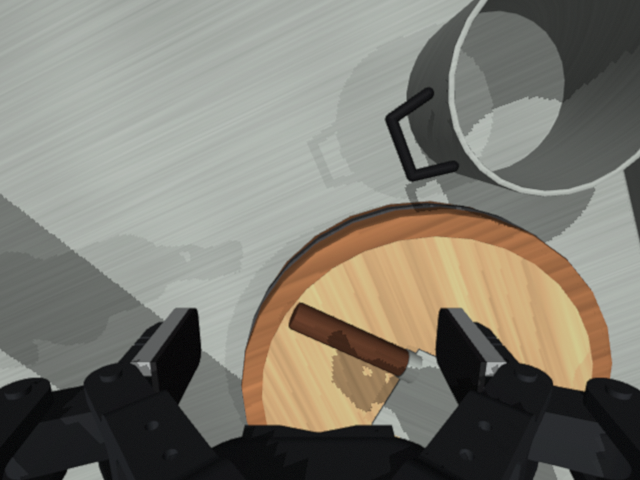

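The red jar with its cap and bar is at about (320,262) in the scene view and (321,255) in the side view. The bowl is at (471,347), the bottle at (175,265), and a bigger loose cap lies at (338,228). I'll zoom in next.

```bash
python3 - <<'E'
import cv2,numpy as np
a=cv2.imread('pics/scene0.png')[220:300,270:370]; b=cv2.imread('pics/side0.png')[210:290,270:370]
cv2.imwrite('pics/z0.png',np.vstack([cv2.resize(x,(0,0),fx=3.7*1.0,fy=3.7,interpolation=cv2.INTER_CUBIC) for x in(a,b)]))
E
```

```text
(no output)
```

View pics/z0.png

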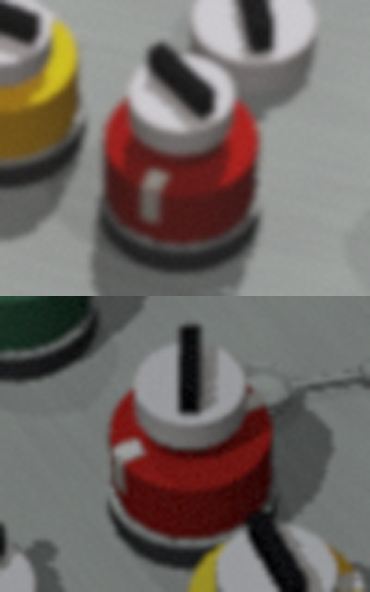

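```bash
cat >> h.py <<'E'
from scipy.spatial.transform import Rotation as R
def cam(n,s=None):
    m=env.camera_model(n)
    if n=='wrist':
        q=s['orientation'];T=np.eye(4);T[:3,:3]=R.from_quat(np.r_[q[1:],q[0]]).as_matrix();T[:3,3]=s['tcp_pos']
        W=T@m['T_tool_cam']
    else: W=np.linalg.inv(m['camera_from_world'])
    return m['camera_matrix'],W
def ray(c,p):
    K,W=c; return W[:3,3],W[:3,:3]@np.linalg.solve(K,[p[0],p[1],1])
def plane(c,p,z):
    o,d=ray(c,p); return o+d*(z-o[2])/d[2]
def tri(l):
    A=np.zeros((3,3));b=np.zeros(3);
    for c,p in l:
        o,d=ray(c,p);d=d/np.linalg.norm(d);P=np.eye(3)-np.outer(d,d);A+=P;b+=P@o
    x=np.linalg.solve(A,b)
    res=[np.linalg.norm(np.cross(ray(c,p)[1]/np.linalg.norm(ray(c,p)[1]),x-c[1][:3,3])) for c,p in l]
    return x,np.round(np.array(res)*1000,1)
E
python3 - <<'E'
from h import *
S=cam('scene');D=cam('side')
print(tri([(S,(318.9,241.4)),(D,(321.4,229.5))]))
print('mark',plane(S,(311.9,268.1),.08),plane(D,(304.6,251.4),.08))
# bar ends in plane .1345
for c,ps in((S,[(152,54),(208,108)]),(D,[(190,330-296),(190,408-296)])):
    o=(270,220) if c is S else (270,210)
    P=[plane(c,(o[0]+p[0]/3.7,o[1]+p[1]/3.7),.1345) for p in ps]; print(P,np.degrees(np.arctan2(*(P[1]-P[0])[[1,0]])))
for n,p,z in(('bowl',(471,347),.04),('bottle',(175,265),.08),('green',(402,265),.13),('yellow',(270,226),.13),('orange',(230,285),.09),('loosecap',(338,225),.03)): print(n,plane(S,p,z))
E
```

```text
(array([ 0.56051406, -0.03275892,  0.13571222]), array([1.5, 1.5]))
mark [ 0.60175072 -0.03531608  0.08      ] [ 0.51657645 -0.02757518  0.08      ]
[array([ 0.54199662, -0.05808739,  0.1345    ]), array([ 0.57736126, -0.00684322,  0.1345    ])] 55.38966039066561
[array([ 0.5799987, -0.0047646,  0.1345   ]), array([ 0.54325165, -0.06186187,  0.1345    ])] -122.76479152614655
bowl [0.67848303 0.38016134 0.04      ]
bottle [ 0.70352745 -0.36266478  0.08      ]
green [0.56343807 0.18026426 0.13      ]
yellow [ 0.54293739 -0.16853209  0.13      ]
orange [ 0.72550534 -0.20165936  0.09      ]
loosecap [ 0.38411387 -0.03166951  0.03      ]
```

```bash
python3 - <<'E'
from h import *
s=env.get_state();q=s['orientation'];M=R.from_quat(np.r_[q[1:],q[0]]).as_matrix();print(M.round(3));print(np.degrees(np.arctan2(M[1],M[0])),np.degrees(s['joint_pos']))
print('cams',cam('scene')[1][:3,3],cam('side')[1][:3,3])
# marks search in both views: white pixels on red jar
a=cv2.imread('pics/scene0.png')[160:360,200:520]
b=cv2.imread('pics/side0.png')[150:350,220:540]
cv2.imwrite('pics/z1.png',np.vstack([cv2.resize(x,(0,0),fx=1.5,fy=1.5,interpolation=cv2.INTER_CUBIC) for x in(a,b)]))
E
```

```text
[[-0.001  0.403  0.915]
 [-0.001  0.915 -0.403]
 [-1.    -0.001 -0.   ]]
[-122.42874839   66.23285906  -23.76715758] [5.82359057e+01 1.79812760e+01 2.59169556e+00 7.46904221e+01
 9.28103105e-04 8.20030543e+01]
cams [1.5168002  0.26984947 1.17978639] [ 0.13190892 -0.72952613  0.99414785]
```

View pics/z1.png

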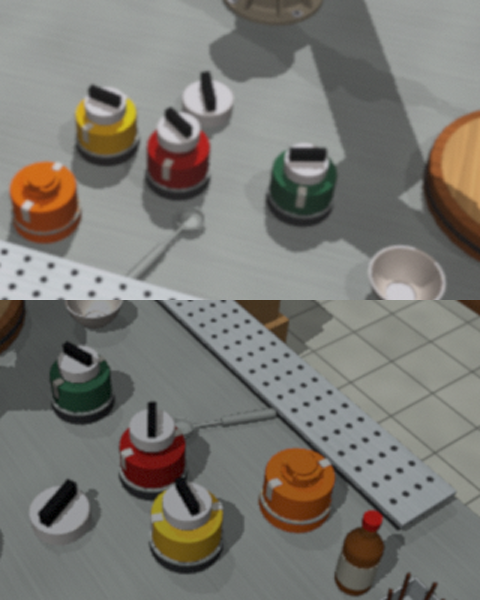

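```bash
cat >> h.py <<'E'
def pose():
    s=env.get_state();q=s['orientation'];return s,R.from_quat(np.r_[q[1:],q[0]]).as_matrix(),s['tcp_pos'].copy()
def yaw(M): return np.degrees(np.arctan2(M[1,1],M[0,1]))
def rows(target,turn,n,f=1,M=None,p=None):
    if M is None: s,M,p=pose()
    tgt=np.array(target)
    for i in range(n):
        d=M.T@((tgt-p)/(n-i))*100
        d=np.round(d,1 if i<n-1 else 2)
        w=round(turn/n,1)
        print([*map(float,d),w,0,0,f])
        p=p+M@d/100; M=M@R.from_rotvec([np.radians(w),0,0]).as_matrix()
    print('end',p,yaw(M))
    return M,p
E
python3 - <<'E'
from h import *
rows([.56,-.032,.25],100,20)
E
```

```text
[-0.1, -1.9, 2.6, 5.0, 0, 0, 1]
[-0.1, -1.7, 2.8, 5.0, 0, 0, 1]
[-0.1, -1.4, 2.9, 5.0, 0, 0, 1]
[-0.1, -1.1, 3.0, 5.0, 0, 0, 1]
[-0.1, -0.9, 3.1, 5.0, 0, 0, 1]
[-0.1, -0.6, 3.2, 5.0, 0, 0, 1]
[-0.1, -0.3, 3.2, 5.0, 0, 0, 1]
[-0.1, -0.0, 3.2, 5.0, 0, 0, 1]
[-0.1, 0.2, 3.2, 5.0, 0, 0, 1]
[-0.1, 0.5, 3.2, 5.0, 0, 0, 1]
[-0.1, 0.8, 3.1, 5.0, 0, 0, 1]
[-0.1, 1.1, 3.1, 5.0, 0, 0, 1]
[-0.1, 1.3, 3.0, 5.0, 0, 0, 1]
[-0.1, 1.6, 2.8, 5.0, 0, 0, 1]
[-0.1, 1.8, 2.7, 5.0, 0, 0, 1]
[-0.1, 2.1, 2.5, 5.0, 0, 0, 1]
[-0.1, 2.3, 2.3, 5.0, 0, 0, 1]
[-0.1, 2.5, 2.1, 5.0, 0, 0, 1]
[-0.0, 2.6, 1.9, 5.0, 0, 0, 1]
[-0.1, 2.78, 1.71, 5.0, 0, 0, 1]
end [ 0.56002721 -0.03203561  0.25002017] -33.767147956388875
```

>>> drive_tool([
  [[-0.1,-1.9,2.6,5,0,0,1],[-0.1,-1.7,2.8,5,0,0,1],[-0.1,-1.4,2.9,5,0,0,1],[-0.1,-1.1,3.0,5,0,0,1],[-0.1,-0.9,3.1,5,0,0,1]],
])

```text
clock: 0.57
tcp_pos: [0.3135, 0.3856, 0.236]
orientation: [0.643, 0.293, 0.644, -0.293]
wrist_force: [0.9, 0.8, 0.1]
finger_gap: 0.0853
```

>>> drive_tool([
  [[-0.1,-0.6,3.2,5,0,0,1],[-0.1,-0.3,3.2,5,0,0,1],[-0.1,0,3.2,5,0,0,1],[-0.1,0.2,3.2,5,0,0,1],[-0.1,0.5,3.2,5,0,0,1]],
])

```text
clock: 0.98
tcp_pos: [0.3954, 0.2467, 0.2412]
orientation: [0.565, 0.426, 0.565, -0.426]
wrist_force: [0.2, 0.4, -0.4]
finger_gap: 0.0854
```

>>> drive_tool([
  [[-0.1,0.8,3.1,5,0,0,1],[-0.1,1.1,3.1,5,0,0,1],[-0.1,1.3,3.0,5,0,0,1],[-0.1,1.6,2.8,5,0,0,1],[-0.1,1.8,2.7,5,0,0,1]],
])

```text
clock: 1.4
tcp_pos: [0.4777, 0.1067, 0.2462]
orientation: [-0.459, -0.538, -0.459, 0.538]
wrist_force: [0.4, 0.5, -0.9]
finger_gap: 0.0856
```

>>> drive_tool([
  [[-0.1,2.1,2.5,5,0,0,1],[-0.1,2.3,2.3,5,0,0,1],[-0.1,2.5,2.1,5,0,0,1],[0,2.6,1.9,5,0,0,1],[-0.1,2.8,1.7,5,0,0,1]],
])

```text
clock: 1.82
tcp_pos: [0.5608, -0.0332, 0.2499]
orientation: [-0.332, -0.624, -0.332, 0.625]
wrist_force: [0.8, 0.2, -0.4]
finger_gap: 0.0852
```

>>> drive_tool([
  [[0,0,0,0,0,0,1],[0,0,0,0,0,0,1],[0,0,0,0,0,0,1],[0,0,0,0,0,0,1],[0,0,0,0,0,0,1]],
])

```text
clock: 2.23
tcp_pos: [0.5599, -0.0306, 0.2504]
orientation: [-0.334, -0.623, -0.334, 0.623]
wrist_force: [-0.4, 0.9, -0.2]
finger_gap: 0.0856
```

```bash
python3 - <<'E'
from h import *
s,M,p=pose(); print(s,yaw(M)); np.save('s1.npy',s,allow_pickle=True); save('wrist','wrist1.png')
E
```

```text
{'clock': 2.2333, 'joint_pos': array([-1.97824277e-01,  2.81005460e-01,  4.84909532e-02,  1.33858208e+00,
        2.41675707e-04,  1.96040124e+00]), 'qvel': array([ 2.12604789e-03, -3.13747049e-03,  3.71788666e-03, -1.87672300e-05,
       -1.56083987e-03, -5.91753860e-04]), 'tau': array([-3.53674740e-01, -4.60093975e+01,  2.99806631e+01, -1.46801124e-02,
       -1.15399074e-02, -2.03532167e-03]), 'tcp_pos': array([ 0.55986478, -0.03055729,  0.25040768]), 'orientation': array([-0.33369919, -0.62331485, -0.33396611,  0.62336995]), 'wrist_force': array([-0.44981113,  0.85928202, -0.17922719]), 'ft_torque': array([-0.04359369, -0.01891125, -0.02974993]), 'finger_gap': 0.08564697578673523} -33.65721440014833
```

View pics/wrist1.png

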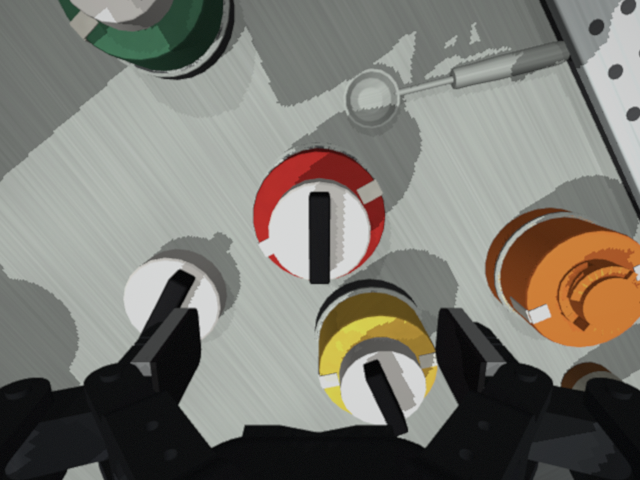

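The wrist view shows the bar vertical at about (319,237) and the red jar's marks at (370,190) and (265,248). By eye, the bar stands about 61° *anti*clockwise of the marks, or equally 119° clockwise. That doesn't fit the text's 46–69° clockwise. I'll measure it carefully and use the closed yellow jar to check which way the thread closes.

```bash
python3 - <<'E'
import cv2,numpy as np
a=cv2.imread('pics/wrist1.png')
cv2.imwrite('pics/z2.png',cv2.resize(a[135:445,235:455],(0,0),fx=1.9,fy=1.9,interpolation=cv2.INTER_CUBIC))
b=cv2.imread('pics/scene0.png')
cv2.imwrite('pics/z3.png',np.hstack([cv2.resize(b[210:310,x:x+65],(0,0),fx=6,fy=6,interpolation=cv2.INTER_CUBIC) for x in (240,370)]))
E
```

```text
(no output)
```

View pics/z2.png

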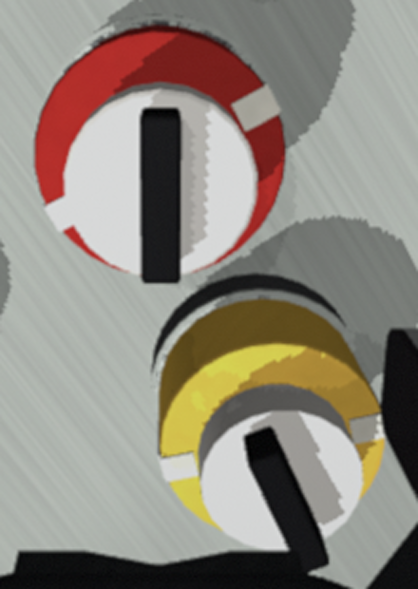

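View pics/z3.png

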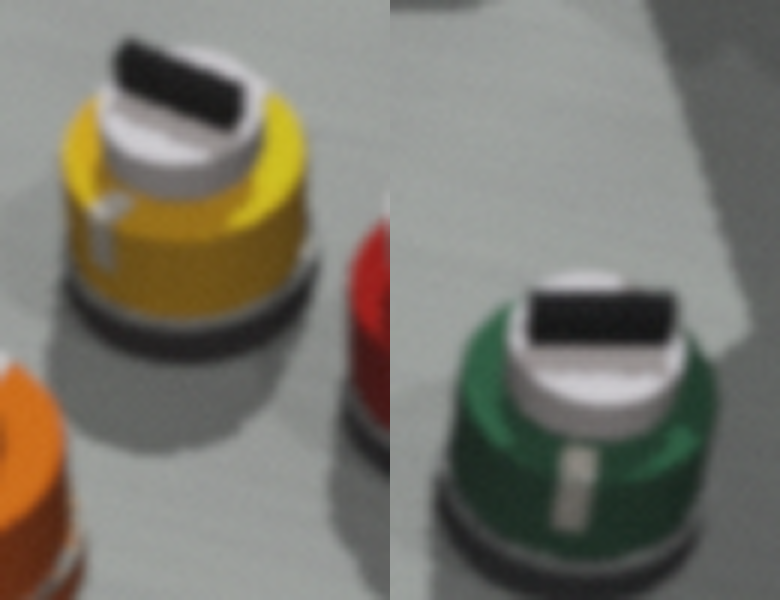

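```bash
python3 - <<'E'
from h import *
s=np.load('s1.npy',allow_pickle=True).item();W=cam('wrist',s);S=cam('scene')
f=lambda a,z:plane(W,(235+a[0]/1.9,135+a[1]/1.9),z)
ang=lambda A,B:np.degrees(np.arctan2(*(B-A)[[1,0]]))%180
for n,m,b,zb in(('red',[(256,107),(62,213)],[(160,110),(161,280)],.1455),('yel',[(366,429),(178,466)],[(258,433),(314,570)],.1295)):
    A,B=[f(x,.08) for x in m];C,D=[f(x,zb) for x in b]
    print(n,A,B,'mid',(A+B)/2,ang(A,B),np.linalg.norm(A-B),'bar',(C+D)/2,ang(C,D),np.linalg.norm(C-D),'cw',(ang(A,B)-ang(C,D))%180)
g=lambda a,x,z:plane(S,(x+a[0]/6,210+a[1]/6),z)
# scene closed jars: green bar top ends in the top plane, mark vs jar centre
C,D=g((530-390,296),370,.1295),g((670-390,296),370,.1295);print('green bar',C,D,ang(C,D))
m=g((580-390,452),370,.08);print('green mark',m,'centre',(C+D)/2)
print(tri([(S,(318.9,241.4)),(W,(319.2,237)),(cam('side'),(321.4,229.5))]))
E
```

```text
red [ 0.60786374 -0.03496939  0.08      ] [ 0.51369149 -0.0275737   0.08      ] mid [ 0.56077761 -0.03127154  0.08      ] 175.50956681616904 0.09446221027428839 bar [ 0.56263625 -0.03064978  0.1455    ] 56.724337344272584 0.06004034312939804 cw 118.78522947189646
yel [ 0.5711896  -0.19344181  0.08      ] [ 0.48632923 -0.16108113  0.08      ] mid [ 0.52875941 -0.17726147  0.08      ] 159.12613334491516 0.09082122290946924 bar [ 0.53152025 -0.17118284  0.1295    ] 77.95006503628323 0.07061476279862003 cw 81.17606830863193
green bar [0.55182114 0.15621741 0.1295    ] [0.53331197 0.20992765 0.1295    ] 109.01453889291146
green mark [0.58336359 0.18988551 0.08      ] centre [0.54256655 0.18307253 0.1295    ]
(array([ 0.56108141, -0.03224417,  0.13545748]), array([1.7, 0.9, 1.6]))
```

```bash
python3 - <<'E'
from h import *
s,M,p=pose(); print(M.round(4),p)
W=cam('wrist',s)
for P in ([.5626,-.0306,.1455],[.5611,-.0322,.1355],[.5608,-.0313,.08]): print((M.T@(np.array(P)-p)*1000).round(1))
C,D=[plane(W,x,.1455) for x in((319.2,192.9),(319.7,282.4))];print(C,D,M.T@(C-p),M.T@(D-p))
E
```

```text
[[ 1.000e-04  8.323e-01 -5.543e-01]
 [ 2.000e-04 -5.543e-01 -8.323e-01]
 [-1.000e+00 -0.000e+00 -2.000e-04]] [ 0.5599917  -0.03058504  0.25052231]
[105.    2.2  -1.4]
[115.    1.8   0.8]
[170.5   1.1   0.2]
[ 0.57925475 -0.00560569  0.1455    ] [ 0.54627008 -0.05582829  0.1455    ] [ 0.1050289   0.00219082 -0.03144598] [0.10501621 0.00257277 0.02863857]
```

```bash
python3 - <<'E'
from h import *
s,M,p=pose(); m=env.camera_model('wrist'); print(m)
o,d=ray(cam('wrist',s),(319.2,192.9)); print(M.T@(o-p),M.T@d)
E
```

```text
{'camera_matrix': array([[397.64819789,   0.        , 317.89405806],
       [  0.        , 397.64819789, 243.92288145],
       [  0.        ,   0.        ,   1.        ]]), 'T_tool_cam': array([[-2.97227324e-04, -2.72746109e-01,  9.62086000e-01,
        -1.44051079e-01],
       [ 9.99999950e-01, -1.85407594e-04,  2.56378442e-04,
         1.30041279e-03],
       [ 1.08451828e-04,  9.62086028e-01,  2.72746151e-01,
        -6.87423904e-02],
       [ 0.00000000e+00,  0.00000000e+00,  0.00000000e+00,
         1.00000000e+00]])}
[-0.14405108  0.00130041 -0.06874239] [0.99708152 0.00356433 0.1492997 ]
```

```bash
python3 - <<'E'
from h import *
for i in range(4): print(env.camera_model('wrist')['T_tool_cam'][:3,3], env.camera_model('scene')['camera_from_world'][:3,3])
E
```

```text
[-0.14405108  0.00130041 -0.06874239] [ 0.20685745 -0.28986998  1.90750698]
[-0.14405108  0.00130041 -0.06874239] [ 0.20685745 -0.28986998  1.90750698]
[-0.14405108  0.00130041 -0.06874239] [ 0.20685745 -0.28986998  1.90750698]
[-0.14405108  0.00130041 -0.06874239] [ 0.20685745 -0.28986998  1.90750698]
```

>>> drive_tool([
  [[2.5,0.1,0,0,0,0,1],[2.5,0,0,0,0,0,1],[2.5,0,0,0,0,0,1],[2,0,0,0,0,0,1],[1.5,0,0,0,0,0,1]],
])

```text
clock: 2.7
tcp_pos: [0.56, -0.0311, 0.1385]
orientation: [-0.333, -0.623, -0.334, 0.624]
wrist_force: [-0.1, -0.0, -0.4]
finger_gap: 0.0856
```

>>> drive_tool([
  [[0.7,0,0,0,0,0,1],[0.6,0,0,0,0,0,0.7],[0,0,0,0,0,0,0.4],[0,0,0,0,0,0,0.25],[0,0,0,0,0,0,0.25]],
], squeeze=25)

```text
clock: 3.12
tcp_pos: [0.5621, -0.0323, 0.1285]
orientation: [0.334, 0.624, 0.333, -0.623]
wrist_force: [0.6, -0.1, -0.7]
finger_gap: 0.0389
```

```bash
python3 - <<'E'
from h import *
s,M,p=pose(); print(s,yaw(M)); save('wrist','wrist2.png')
E
```

```text
{'clock': 3.1167, 'joint_pos': array([-1.99935339e-01,  3.39167175e-01, -1.74941786e-01,  1.05461232e+00,
        8.44968136e-05,  1.95989630e+00]), 'qvel': array([-0.00125546, -0.00302055,  0.0032918 , -0.0019023 ,  0.00038256,
        0.00124462]), 'tau': array([ 5.98324277e-02, -4.71848094e+01,  2.76525325e+01,  1.08579043e-02,
        2.37264503e-03, -2.03350796e-04]), 'tcp_pos': array([ 0.56211767, -0.03225713,  0.12850035]), 'orientation': array([ 0.33377625,  0.62419441,  0.3328874 , -0.62302547]), 'wrist_force': array([ 0.63695228, -0.09607126, -0.65233014]), 'ft_torque': array([-0.00516242,  0.00190818, -0.02807413]), 'finger_gap': 0.03891322380693696} -33.7492790334371
```

View pics/wrist2.png

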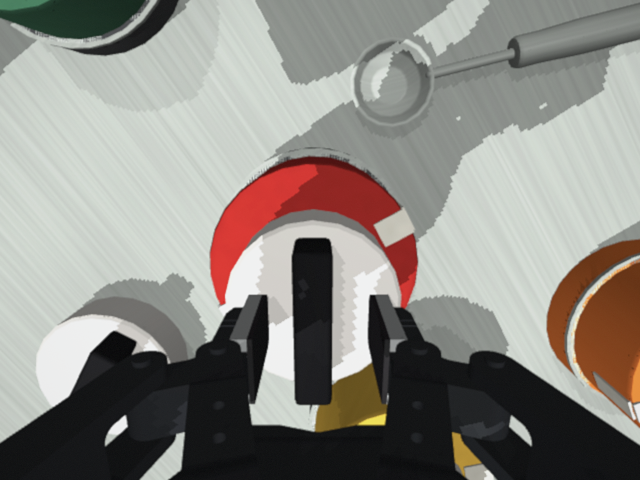

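The bar sits between the pads, about 1 mm left of the middle (bar x≈313, pads 262 to 372). I'll nudge across, go slightly lower and close.

>>> drive_tool([
  [[0.2,-0.1,0,0,0,0,0.25],[0,0,0,0,0,0,0],[0,0,0,0,0,0,0],[0,0,0,0,0,0,0],[0,0,0,0,0,0,0]],
], squeeze=40)

```text
clock: 3.58
tcp_pos: [0.5608, -0.0318, 0.1258]
orientation: [0.333, 0.624, 0.333, -0.623]
wrist_force: [-0.5, 0.6, 3.1]
finger_gap: 0.0135
```

```bash
python3 - <<'E'
from h import *
s,M,p=pose(); print(s['tcp_pos'],s['wrist_force'],s['ft_torque'],s['finger_gap'],yaw(M))
E
```

```text
[ 0.56075793 -0.03177247  0.12575919] [-0.51401167  0.56395723  3.10875654] [0.07274392 0.05896166 0.00854743] 0.013485690217156275 -33.76896022443766
```

>>> drive_tool([
  [[0,0,0,-2,0,0,0],[0,0,0,-5,0,0,0],[0,0,0,-6,0,0,0],[0,0,0,-6,0,0,0],[0,0,0,-6,0,0,0]],
])

```text
clock: 4.0
tcp_pos: [0.5611, -0.0319, 0.1258]
orientation: [0.462, 0.536, 0.461, -0.535]
wrist_force: [1.2, 0.7, 2.8]
finger_gap: 0.0132
```

```bash
cat > st.py <<'E'
from h import *
s,M,p=pose(); print(s['tcp_pos'].round(4),s['wrist_force'].round(1),s['ft_torque'].round(2),s['finger_gap'].round(4),yaw(M).round(1),np.degrees(s['joint_pos'][5]).round(1))
E
python3 st.py
```

```text
Traceback (most recent call last):
  File "st.py", line 2, in <module>
    s,M,p=pose(); print(s['tcp_pos'].round(4),s['wrist_force'].round(1),s['ft_torque'].round(2),s['finger_gap'].round(4),yaw(M).round(1),np.degrees(s['joint_pos'][5]).round(1))
                                                                                                ^^^^^^^^^^^^^^^^^^^^^
AttributeError: 'float' object has no attribute 'round'
```

```bash
sed -i "s/s\['finger_gap'\].round(4)/round(s['finger_gap'],4)/" st.py; python3 st.py
```

```text
[ 0.5611 -0.0319  0.1258] [1.2 0.7 2.8] [ 0.04 -0.02 -0.03] 0.0132 -8.5 87.0
```

>>> drive_tool([
  [[0,0,0,-6,0,0,0],[0,0,0,-6,0,0,0],[0,0,0,-6,0,0,0],[0,0,0,-6,0,0,0],[0,0,0,-6,0,0,0]],
])

```text
clock: 4.42
tcp_pos: [0.5611, -0.0318, 0.1258]
orientation: [0.585, 0.398, 0.584, -0.398]
wrist_force: [0.6, -0.4, 2.6]
finger_gap: 0.0131
```

```bash
python3 - <<'E'
from h import *
import st
save('wrist','wrist3.png')
E
```

```text
[ 0.5611 -0.0318  0.1258] [ 0.6 -0.4  2.6] [ 0.02 -0.05  0.01] 0.0131 21.5 57.0
```

View pics/wrist3.png

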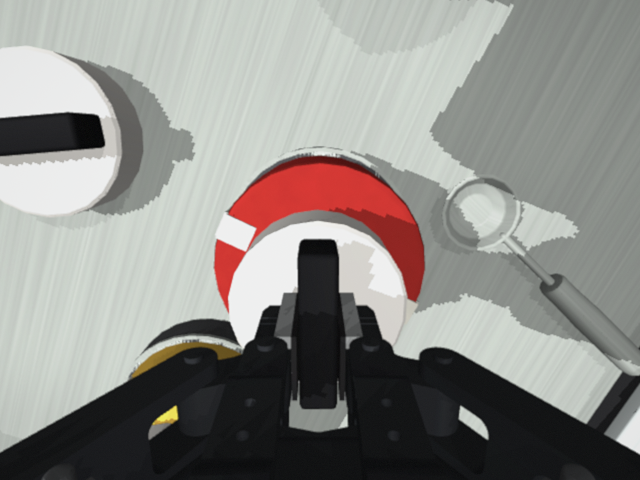

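The cap turns freely with the gripper and the mark is now at (237,231), as expected. About 64° remains.

>>> drive_tool([
  [[0,0,0,-6,0,0,0],[0,0,0,-6,0,0,0],[0,0,0,-6,0,0,0],[0,0,0,-6,0,0,0],[0,0,0,-6,0,0,0]],
])

```text
clock: 4.88
tcp_pos: [0.561, -0.0318, 0.1258]
orientation: [0.668, 0.234, 0.667, -0.234]
wrist_force: [-0.0, 0.3, 4.0]
finger_gap: 0.0132
```

>>> drive_tool([
  [[0,0,0,-6,0,0,0],[0,0,0,-6,0,0,0],[0.05,0,0,-5,0,0,0],[0.05,0,0,-4,0,0,0],[0.05,0,0,-4,0,0,0]],
])

```text
clock: 5.3
tcp_pos: [0.561, -0.0326, 0.1247]
orientation: [0.703, 0.084, 0.701, -0.085]
wrist_force: [-0.2, -1.1, 4.2]
finger_gap: 0.0134
```

```bash
python3 st.py
```

```text
[ 0.561  -0.0326  0.1247] [-0.2 -1.1  4.2] [-0.4  -0.03 -0.16] 0.0134 76.3 2.3
```

>>> drive_tool([
  [[0.1,0,0,-2,0,0,0],[0.1,0,0,-2,0,0,0],[0.1,0,0,-2,0,0,0],[0.1,0,0,-2,0,0,0],[0.1,0,0,-1,0,0,0]],
])

```text
clock: 5.72
tcp_pos: [0.56, -0.0317, 0.1182]
orientation: [0.706, 0.03, 0.707, -0.03]
wrist_force: [0.1, -0.8, -0.6]
finger_gap: 0.013
```

```bash
python3 st.py
```

```text
[ 0.56   -0.0317  0.1182] [ 0.1 -0.8 -0.6] [-0.04  0.04  0.02] 0.013 85.2 -6.6
```

The tool has come down 7.6 mm with almost no force, so the cap is dropping. I'll follow it to the seat.

>>> drive_tool([
  [[0.1,0,0,0,0,0,0],[0.1,0,0,0,0,0,0],[0.1,0,0,0,0,0,0],[0.1,0,0,0,0,0,0],[0,0,0,0,0,0,0]],
])

```text
clock: 6.13
tcp_pos: [0.5605, -0.0317, 0.1147]
orientation: [0.706, 0.03, 0.706, -0.03]
wrist_force: [-0.5, -0.1, -0.8]
finger_gap: 0.0133
```

```bash
python3 - <<'E'
import st
from h import *
a=save('scene','scene4.png');b=save('side','side4.png')
cv2.imwrite('pics/z4.png',np.hstack([cv2.resize(x,(0,0),fx=3.7,fy=3.7,interpolation=cv2.INTER_CUBIC)[:,:,::-1] for x in(a[190:300,270:370],b[180:290,270:370])]))
E
```

```text
[ 0.5605 -0.0317  0.1147] [-0.5 -0.1 -0.8] [0.04 0.04 0.02] 0.0133 85.2 -6.6
```

View pics/z4.png

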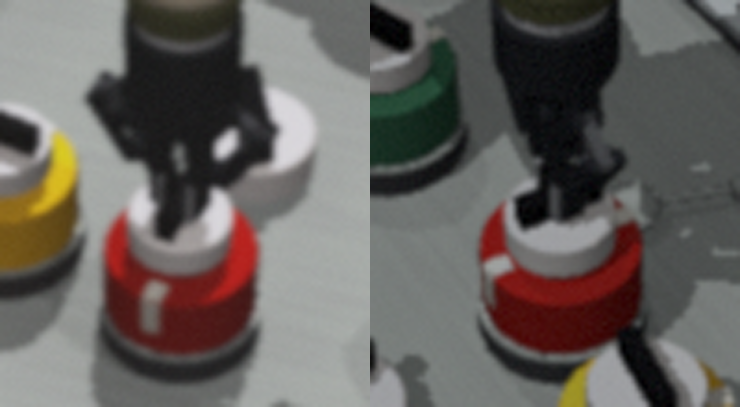

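Both views show the cap lower, with the bar along the marks. The drop is 11.1 mm. Now I'll screw it clockwise, sinking 5 mm over 60°.

>>> drive_tool([
  [[0.1,0,0,0,0,0,0],[0.05,0,0,4,0,0,0],[0.05,0,0,6,0,0,0],[0.05,0,0,6,0,0,0],[0.05,0,0,6,0,0,0]],
])

```text
clock: 6.65
tcp_pos: [0.5612, -0.0325, 0.1128]
orientation: [0.688, 0.165, 0.687, -0.166]
wrist_force: [-0.3, -2.2, 3.6]
finger_gap: 0.013
```

```bash
python3 st.py
```

```text
[ 0.5612 -0.0325  0.1128] [-0.3 -2.2  3.6] [-0.34  0.19  0.06] 0.013 62.9 15.6
```

>>> drive_tool([
  [[0.05,0,0,6,0,0,0],[0.05,0,0,6,0,0,0],[0.05,0,0,6,0,0,0],[0.05,0,0,6,0,0,0],[0.05,0,0,6,0,0,0]],
])

```text
clock: 7.07
tcp_pos: [0.5608, -0.0322, 0.11]
orientation: [0.622, 0.338, 0.621, -0.338]
wrist_force: [-0.6, -0.8, 4.1]
finger_gap: 0.013
```

```bash
python3 st.py
```

```text
[ 0.5608 -0.0322  0.11  ] [-0.6 -0.8  4.1] [0.11 0.33 0.07] 0.013 32.9 45.6
```

>>> drive_tool([
  [[0.05,0,0,6,0,0,0],[0.05,0,0,5,0,0,0],[0,0,0,5,0,0,0],[0,0,0,4,0,0,0],[0,0,0,3,0,0,0]],
])

```text
clock: 7.48
tcp_pos: [0.5616, -0.0311, 0.1098]
orientation: [0.543, 0.455, 0.541, -0.453]
wrist_force: [-0.2, 3.7, 6.0]
finger_gap: 0.0133
```

```bash
python3 st.py
```

```text
[ 0.5616 -0.0311  0.1098] [-0.2  3.7  6. ] [ 0.51 -0.03  0.07] 0.0133 10.1 68.5
```

>>> drive_tool([
  [[0,0,0,2,0,0,0],[0,0,0,2,0,0,0],[0,0,0,1,0,0,0],[0,0,0,0,0,0,0],[0,0,0,0,0,0,0]],
])

```text
clock: 7.9
tcp_pos: [0.5617, -0.0312, 0.1098]
orientation: [0.523, 0.477, 0.522, -0.476]
wrist_force: [-0.5, 2.0, 6.8]
finger_gap: 0.0132
```

```bash
python3 - <<'E'
import st
from h import *
save('wrist','wrist5.png')
E
```

```text
[ 0.5617 -0.0312  0.1098] [-0.5  2.   6.8] [0.49 0.06 0.04] 0.0132 5.3 73.3
```

View pics/wrist5.png

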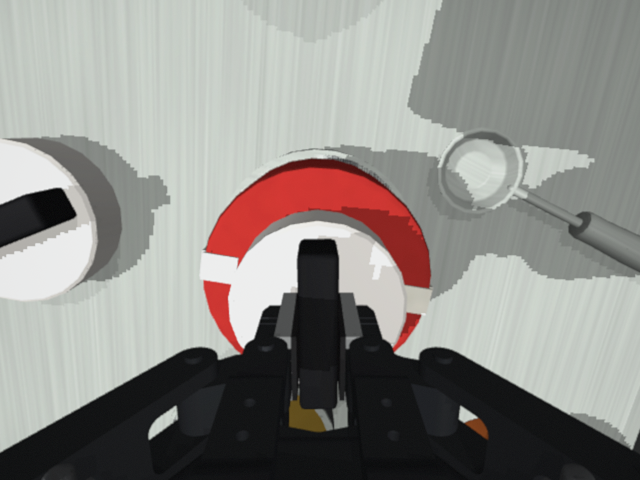

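The bar is about 80° clockwise of the marks ((218,268) and (418,300)) and down 4.9 mm from the dropped height. Releasing now.

>>> drive_tool([
  [[-0.1,0,0,0,0,0,0],[0,0,0,0,0,0,0.4],[0,0,0,0,0,0,0.8],[0,0,0,0,0,0,0.8],[0,0,0,0,0,0,0.8]],
])

```text
clock: 8.37
tcp_pos: [0.5603, -0.0318, 0.109]
orientation: [0.522, 0.477, 0.522, -0.477]
wrist_force: [0.1, -0.3, 0.4]
finger_gap: 0.0608
```

>>> drive_tool([
  [[-1,0,0,0,0,0,0.8],[-2,0,0,0,0,0,0.8],[-3,0,0,0,0,0,0.8],[-3,0,0,0,0,0,0.8],[-3,0,0,0,0,0,0.8]],
])

```text
clock: 8.78
tcp_pos: [0.5601, -0.0316, 0.2311]
orientation: [0.522, 0.477, 0.522, -0.477]
wrist_force: [-0.3, 0.2, -0.5]
finger_gap: 0.0682
```

>>> drive_tool([
  [[-2,0,0,0,0,0,0.8],[0,0,0,0,0,0,0.8],[0,0,0,0,0,0,0.8],[0,0,0,0,0,0,0.8],[0,0,0,0,0,0,0.8]],
])

```text
clock: 9.2
tcp_pos: [0.5597, -0.0316, 0.248]
orientation: [0.522, 0.476, 0.523, -0.477]
wrist_force: [-0.3, -0.3, 0.4]
finger_gap: 0.0682
```

```bash
python3 - <<'E'
import st
from h import *
s,M,p=pose(); np.save('s6.npy',s,allow_pickle=True); 
w=save('wrist','wrist6.png')
a=save('scene','scene6.png');b=save('side','side6.png')
cv2.imwrite('pics/z6.png',np.vstack([np.hstack([cv2.resize(x,(0,0),fx=3,fy=3,interpolation=cv2.INTER_CUBIC)[:,:,::-1] for x in(a[200:300,270:370],b[200:300,270:370])]),cv2.resize(w[90:310,160:480],(600,412))[:290,:,::-1]]))
E
```

```text
[ 0.5597 -0.0316  0.248 ] [-0.3 -0.3  0.4] [ 0.    0.03 -0.03] 0.0682 5.2 73.3
```

View pics/z6.png

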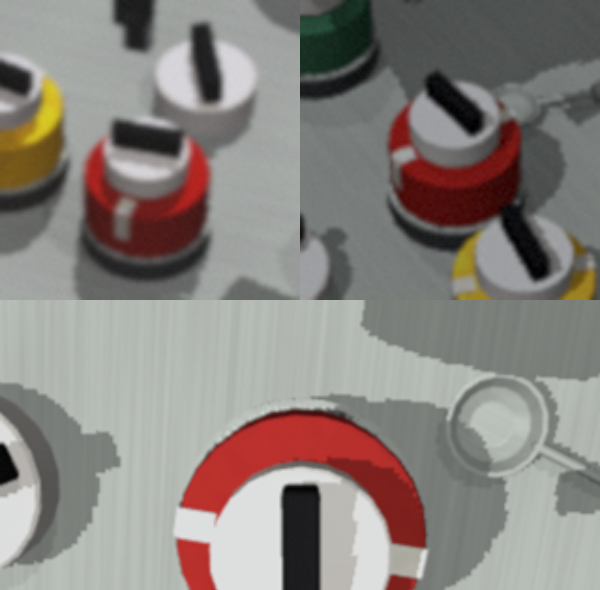

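View pics/wrist6.png

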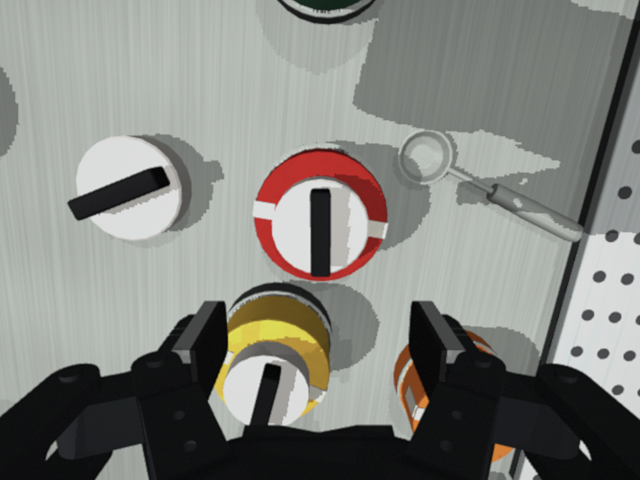

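```bash
python3 - <<'E'
from h import *
s=np.load('s6.npy',allow_pickle=True).item();W=cam('wrist',s);S=cam('scene');D=cam('side')
x,r=tri([(S,(319,246.3)),(D,(321,233.7))]);print(x,r,'wrist',plane(W,(320,232),.1185))
A,B=[plane(W,q,.08) for q in((264,210),(377,229.5))];C,E=[plane(W,q,.1295) for q in((320,190),(320.5,276))]
an=lambda A,B:np.degrees(np.arctan2(*(B-A)[[1,0]]))
print('cw',(an(A,B)-an(C,E))%180,(A+B)/2,(C+E)/2)
a=cv2.imread('pics/scene0.png').astype(int);b=cv2.imread('pics/scene6.png').astype(int)
for n,(u,v,w,h) in dict(bowl=(435,315,70,60),bottle=(150,225,50,75)).items(): print(n,np.abs(a-b)[v:v+h,u:u+w].mean())
E
```

```text
[ 0.56084367 -0.03135775  0.1193925 ] [0.7 0.7] wrist [ 0.56175828 -0.03209185  0.1185    ]
cw 79.60701363115224 [ 0.56255385 -0.03160773  0.08      ] [ 0.56178864 -0.03094378  0.1295    ]
bowl 23.665555555555557
bottle 6.081333333333333
```

```bash
python3 - <<'E'
import cv2,numpy as np
a=[cv2.imread(f'pics/scene{i}.png') for i in(0,6)]
cv2.imwrite('pics/z7.png',np.vstack([np.hstack([cv2.resize(x[310:380,430:510],(320,280)),cv2.resize(x[225:295,140:220],(320,280))]) for x in a]))
E
```

```text
(no output)
```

View pics/z7.png

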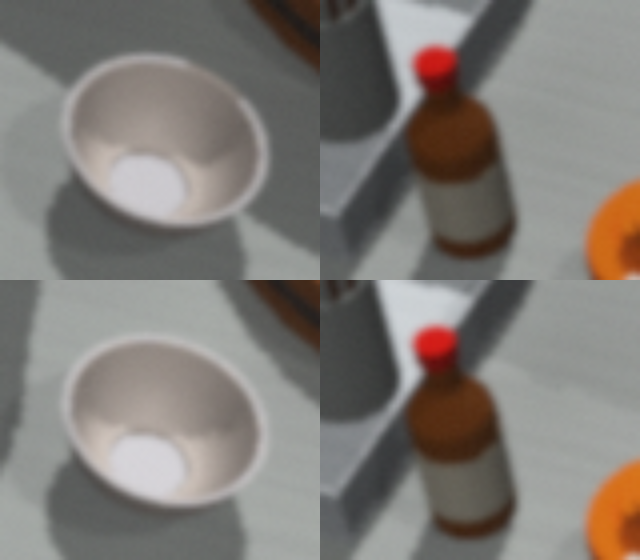

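The bowl and bottle have not moved; only the shadows changed. The cap checks out, so I'm handing in.

```bash
python3 -c "
from h import *
print(env.hand_in())"
```

```text
the job is handed in; nothing more can be done
None
```

The white cap is screwed down on the red jar, and I handed the job in at about 9 s of the 40 s. The hand-in gave no verdict.

I gripped the cap's bar and turned it about 119° anticlockwise under a light press. It dropped 11.1 mm into the thread with the bar along the white marks. I then turned it 80° clockwise, let go and lifted clear.

**Last checks, after release:**

| Check | Measured | Needed |
|---|---|---|
| Bar clockwise of the marks | 79.6° | at least 63° |
| Height of bar centre | 119.4 mm | below 121 mm |
| Distance from the jar's axis | about 1–2 mm | below 6 mm |
| Wrist force, gripper clear of the jar | about 0 N | touching nothing |

- **Level:** I only judged this by eye; the cap looks level in the pictures.
- **Bowl and sauce bottle:** neither moved, comparing the scene pictures from before and after.

**What disagreed:**
- **Start angle:** the cap began 119° clockwise of the marks (the same as 61° anticlockwise), not the stated 46–69° clockwise. The closed yellow and green jars, at about 80° clockwise, confirmed which way the thread closes. I kept to the anticlockwise turn you asked for.
- **Wrist camera calibration:** it shifted by about 2 mm between poses, so I also used the fixed cameras and checked the bar between the open fingers before gripping.

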